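# Pull the tired spring plunger

## Robot

A 6-joint arm with a two-finger parallel gripper is mounted at the origin on the work surface. World frame = base frame: x ahead of the robot, y to its left, z up, the work surface at z = 0. Lengths are in m, angles in rad, forces in N, time in s.
With the tool pointing down it reaches from about 0.375 to 0.9 m from the base axis. Payload 3.1 kg.
Tool frame: the origin (TCP) lies at the very end of the fingers, on their centre line; the grasp point (between the pads) lies 19 mm behind it; z points along the fingers, y is the line along which they close (so a half turn about z gives the same grasp; the last joint's range is limited). The gripper opens to 85 mm and grips with 20 to 120 N. Pads are 22 mm wide; open, the fingers measure 114 mm over their backs; the gripper's body (76 mm by 85 mm) begins 54 mm behind the grasp point. The pads swing forward as they close: fully open they stand 13 mm farther back than shut.
Start: joints at [1.141, 0.527, 1.433, -0, 1.181, -0.178], TCP at [0.156, 0.605, 0.192] pointing down, gripper open.
Joint ranges: [-3.08, 3.08], [-0.75, 2.2], [0.22, 2.44], [-1.43, 4.57], [0, 2.65], [-2.85, 2.85]. Speed limits (rad/s): [2.79, 2.79, 3.14, 3.14, 3.14, 3.14].

## Interface

Orientations are given as a unit quaternion [x, y, z, w].
In Python, from station import env, fingers, inverse_kinematics, vision, order, get_time, get_qpos, get_joint_velocities, get_effort, get_ee_pos, get_tcp_rot, get_ft_force, get_moment, get_gripper_width, get_finger_force gives the robot as it stands. The module is installed in compiled form; this text tells all that it offers. Calls block until the motion is done:
- env.reach(position, orientation): joint-space move of the TCP to a pose.
- env.movel(position, speed=0.15, rot=None): straight line of the TCP; rot=None keeps the orientation; speed is the mean speed in m/s.
- env.goto_joints(angles): joint-space move.
- fingers.set_gripper(opening): opening from 0.0 (shut) to 1.0 (fully open); the grip force is fixed at half the most; returns when the fingers have stopped.
- env.dwell(seconds).
- inverse_kinematics(position, orientation): joint angles nearest the present ones, or None.
- vision.get_image(name): name is "side" or "top"; returns the picture (480x640x3 uint8, red, green, blue); there is no depth.
- vision.camera_model(name): a dict with "fx", "fy", "cx", "cy" (pixels), "xyz" and "rotation" of the camera in the world. Camera axes: x right, y down, z forward; pixel columns grow to the right and rows downward; lengths in m; the calibration is good to about 2 mm. A picture is of the moment at which its call begins. camera_model takes no time and is no camera call.
A pose or a line that the arm cannot do raises env.MotionError and nothing moves.
- order.hand_in(): hands the job in; it is judged then, once.
Readings, each from a call of its own:
- get_time(): time.
- get_qpos(): joint angles.
- get_joint_velocities(): joint speeds.
- get_effort(): joint torques, N m.
- get_ee_pos(): TCP position.
- get_tcp_rot(): TCP orientation.
- get_ft_force(): force on the tool from outside, world axes, zero at the start.
- get_moment(): the same for the moment, N m.
- get_gripper_width(): opening from 0.0 (shut) to 1.0 (fully open).
- get_finger_force(): force on a finger pad.
Only numpy, scipy, OpenCV 4.12 (cv2) and the standard library are available. Lean on these libraries where they do the work, as an engineer would, in place of code of your own. Each camera call takes 0.05 s, during which the arm holds its last target. There are 200 camera calls.

## Task

Three look-alike spring plungers stand on the bench; two have a strong spring and one a tired spring, so under the same light squeeze end to end its pin goes right in while the others hardly give. Find the tired one and carry it, still squeezed end to end with its pin right in, into the aluminium scrap tray, and let go of it standing upright on the tray's floor; leave the two good ones standing about where they are.

Things in the scene. Friction and masses are not known exactly. Their poses are not given: they have to be found in the camera images.
- plunger_a: One of 3 identical-looking loose plungers, 0.25 kg. Dark steel block 34 long, 30 wide, 30 mm high on a foot 20 x 30 x 10 mm (top at 40 mm); from one end a steel pin with flat round 22 mm head sticks out 22 mm, axis 25 mm above the bench. Origin: on the foot's underside level, below mid-length (56 mm overall). z up; head at x = -28 mm, block x = -6 to +28 (back face), foot +1 to +21.
- plunger_b: Same looks, size, origin and axes as plunger_a. Springs of all three: squeezed end to end (head to back face) a good one does not give at 20 N, gives 2 mm at 40 N and 9 mm at 100 N; the tired one is right in (16 mm, 40 mm overall) from 6 N on, and can be lifted and carried squeezed so, from above. The pin springs out on release.
- plunger_c: Same looks, size, origin and axes as plunger_a. Which of the three names is the tired one is not told and cannot be seen; their places are swapped from run to run.
- plunger_a_pin (a joint): How far the pin of plunger_a is pushed in, m: 0 fully out, 0.016 right in against the block.
- plunger_b_pin (a joint): How far the pin of plunger_b is pushed in, m: 0 fully out, 0.016 right in against the block.
- plunger_c_pin (a joint): How far the pin of plunger_c is pushed in, m: 0 fully out, 0.016 right in against the block.
- tray: Scrap tray fixed to the bench: an open rectangular aluminium tray, 200 mm (its x) by 160 mm (its y) outside, 30 mm high, walls and floor 4 mm thick, empty. Origin at the centre of its underside on the bench, z up.
Things that resemble listed ones, but are neither listed nor needed, are in the scene too. What is shaped like the plunger_c but orange or red is not meant.

How it is judged:
On the way:
1. a plunger is brought over the tray, within its walls and less than 80 mm above the bench, squeezed with its pin at least 13 mm in (only the tired spring gives so far) (((x of plunger_a in the frame of tray between -0.09 and 0.09 m and y of plunger_a in the frame of tray between -0.07 and 0.07 m and z of plunger_a in the frame of tray below 0.08 m and value of joint plunger_a_pin above 0.013 m) or (x of plunger_b in the frame of tray between -0.09 and 0.09 m and y of plunger_b in the frame of tray between -0.07 and 0.07 m and z of plunger_b in the frame of tray below 0.08 m and value of joint plunger_b_pin above 0.013 m) or (x of plunger_c in the frame of tray between -0.09 and 0.09 m and y of plunger_c in the frame of tray between -0.07 and 0.07 m and z of plunger_c in the frame of tray below 0.08 m and value of joint plunger_c_pin above 0.013 m))), for 0.2 s.
At the end, for the whole second after the job is handed in: The plunger with the tired spring, brought in squeezed, stands upright (within 10 degrees) and still on the floor of the tray, and the other two stand upright and still on the bench within 40 mm of where they began (angle between each of plunger_a, plunger_b, plunger_c's own z axis and vertical below 0.17 rad and linear speed of each of plunger_a, plunger_b, plunger_c below 0.02 m/s and ((x of plunger_a in the frame of tray between -0.09 and 0.09 m and y of plunger_a in the frame of tray between -0.07 and 0.07 m and z of plunger_a in the frame of tray below 0.01 m and distance of each of plunger_b, plunger_c from where it was at the start of the episode below 0.04 m) or (x of plunger_b in the frame of tray between -0.09 and 0.09 m and y of plunger_b in the frame of tray between -0.07 and 0.07 m and z of plunger_b in the frame of tray below 0.01 m and distance of each of plunger_a, plunger_c from where it was at the start of the episode below 0.04 m) or (x of plunger_c in the frame of tray between -0.09 and 0.09 m and y of plunger_c in the frame of tray between -0.07 and 0.07 m and z of plunger_c in the frame of tray below 0.01 m and distance of each of plunger_a, plunger_b from where it was at the start of the episode below 0.04 m))); the robot touches nothing.
It also fails if it takes over 61 s, if anything falls off the work surface, if the arm or the gripper's body presses on something with over 40 N, if the wrist force passes 120 N, or if a joint passes its speed limit or range.

## Working session

There is one attempt and no reset: what is moved stays moved. The work goes in short steps, each a Python script; the robot and the scene stay as the last script left them, time stands still between calls to the robot, and variables do not carry over. Pictures are saved under pics/ and viewed, at most 10 in all, crops included, and the job is handed in when it is done.

```bash
mkdir -p pics
python3 - <<'E'
from station import *
import cv2
for n in("top","side"):
    im=vision.get_image(n); cv2.imwrite(f"pics/{n}0.png",im[:,:,::-1]); m=vision.camera_model(n); print(n,m)
print(get_time(),get_tcp_rot())
E
```

```text
top {'fx': 468.88230656303796, 'fy': 468.88230656303796, 'cx': 314.8873414362683, 'cy': 241.46491493358656, 'xyz': array([ 0.36929705, -0.01738317,  0.8826193 ]), 'rotation': array([-0.697841  ,  0.70971876, -0.05752545,  0.07751153])}
side {'fx': 514.1716456706556, 'fy': 514.1716456706556, 'cx': 319.6035268754902, 'cy': 233.1409801500661, 'xyz': array([0.37196051, 0.67052252, 0.54262478]), 'rotation': array([-0.10237212,  0.88005267, -0.46105987,  0.04950808])}
0.1 [ 1.25530651e-01  9.92089257e-01 -9.38726690e-04 -2.83710270e-04]
```

View pics/top0.png

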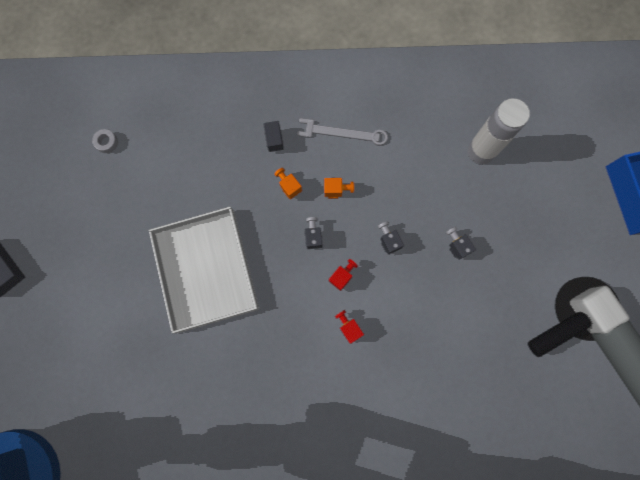

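View pics/side0.png

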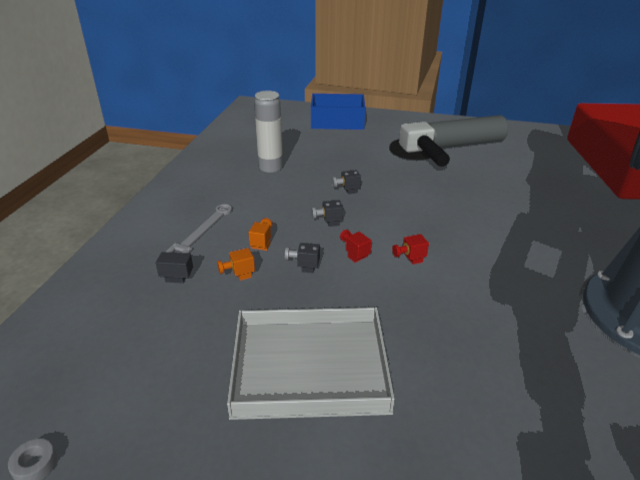

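The top view shows the three dark plungers at about (314,232), (391,238) and (460,244), heads pointing image-up. The tray is at about (204,270). The side view shows the plungers at (308,256), (332,212) and (350,181). The red and orange ones and the block at (274,137) are decoys.

```bash
cat > h.py <<'E'
import numpy as np, cv2
from station import *
from scipy.spatial.transform import Rotation as R
def ray(n,px,z):
    m=vision.camera_model(n); r=R.from_quat(m['rotation']).as_matrix()
    d=r@np.array([(px[0]-m['cx'])/m['fx'],(px[1]-m['cy'])/m['fy'],1]); o=np.array(m['xyz'])
    return o+d*(z-o[2])/d[2]
def proj(n,p):
    m=vision.camera_model(n); r=R.from_quat(m['rotation']).as_matrix()
    c=r.T@(np.array(p)-m['xyz']); return np.array([m['cx']+m['fx']*c[0]/c[2],m['cy']+m['fy']*c[1]/c[2]])
E
python3 - <<'E'
from h import *
im=cv2.imread('pics/top0.png')
c=[cv2.resize(im[205:265,x:x+55],None,fx=4.8,fy=4.8,interpolation=cv2.INTER_CUBIC) for x in(288,364,434)]
s=cv2.imread('pics/side0.png')
d=[cv2.resize(s[y:y+50,x:x+55],None,fx=4.8,fy=4.8,interpolation=cv2.INTER_CUBIC) for x,y in((278,230),(306,190),(326,160))]
cv2.imwrite('pics/crop.png',np.vstack([np.hstack(c),np.hstack(d)]))
for p in((314,238),(391,242),(460,247)): print(ray('top',p,.04))
for p in((150,230),(232,208),(257,309),(174,332)): print(ray('top',p,.03))
E
```

```text
[0.53920465 0.00693096 0.04      ]
[ 0.52896441 -0.13329375  0.04      ]
[ 0.51729991 -0.25719994  0.04      ]
[0.56275328 0.31573756 0.03      ]
[0.60212377 0.16138791 0.03      ]
[0.41226871 0.11217272 0.03      ]
[0.37350805 0.26194587 0.03      ]
```

View pics/crop.png

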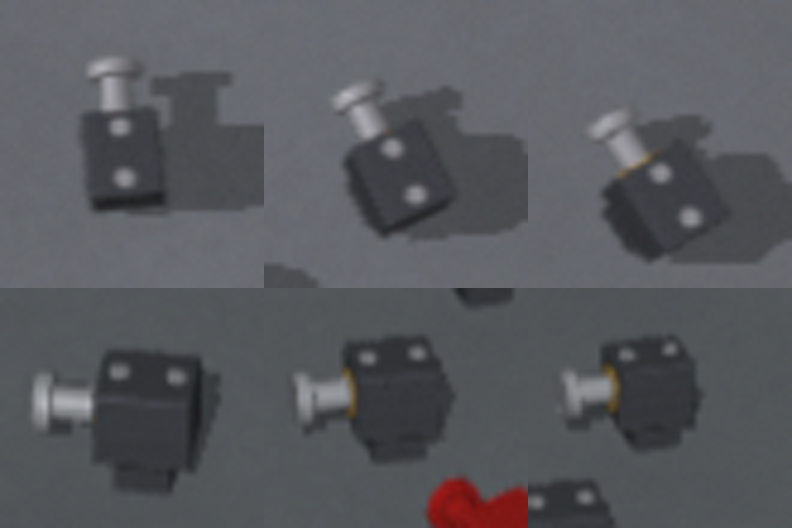

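The crop shows two bright screw dots on top of each block, along the pin axis (for example (120,127) and (125,178) in the first tile), plus the bright head. I'll use the dots and the head for position and yaw.

```bash
cat >> h.py <<'E'
def bright(n,im,c,r=17):
    g=cv2.cvtColor(im,cv2.COLOR_BGR2GRAY).astype(int); x0,y0=c[0]-r,c[1]-r
    s=g[y0:y0+2*r,x0:x0+2*r]; bg=np.median(g)
    k,l,st,ce=cv2.connectedComponentsWithStats((s>bg+25).astype(np.uint8))
    return [(st[i][4],*np.round(ce[i]+[x0,y0],1)) for i in range(1,k)]
E
python3 - <<'E'
from h import *
for n,C in(('top',((314,232),(391,238),(460,244))),('side',((308,256),(332,212),(350,181)))):
    im=cv2.imread(f'pics/{n}0.png')
    for c in C:
        b=bright(n,im,c,22)
        for a,x,y in b: print(n,c,a,x,y,np.round(ray(n,(x,y),.04 if a<20 else .025),4))
# manual dots from crop
for i,(d1,d2,h) in enumerate((((120,127),(125,178),(113,66)),((393-264,148),(416-264,195),(357-264,97)),((661-528,174),(690-528,217),(610-528,126)))):
    f=lambda p:(np.array(p)+.5)/4.8-.5+[(288,364,434)[i],205]
    a,b=ray('top',f(d1),.04)[:2],ray('top',f(d2),.04)[:2]; hh=ray('top',f(h),.030)[:2]
    m=(a+b)/2; print('top man',np.round(m,4),np.degrees(np.arctan2(*(a-b)[::-1])),np.degrees(np.arctan2(*(hh-m)[::-1])),np.linalg.norm(a-b),np.linalg.norm(hh-m))
for i,(d1,d2,h) in enumerate((((119,372),(177,376),(44,401)),((367-264,357),(417-264,353),(305-264,398)),((627-528,355),(670-528,349),(570-528,393)))):
    f=lambda p:(np.array(p)-[0,288]+.5)/4.8-.5+[((278,230),(306,190),(326,160))[i][0],((278,230),(306,190),(326,160))[i][1]]
    a,b=ray('side',f(d1),.04)[:2],ray('side',f(d2),.04)[:2]; hh=ray('side',f(h),.025)[:2]
    m=(a+b)/2; print('side man',np.round(m,4),np.degrees(np.arctan2(*(a-b)[::-1])),np.degrees(np.arctan2(*(hh-m)[::-1])),np.linalg.norm(a-b),np.linalg.norm(hh-m))
E
```

```text
top (314, 232) 46 310.0 221.8 [0.5734 0.0145 0.025 ]
top (314, 232) 6 312.5 231.0 [0.5524 0.0095 0.04  ]
top (314, 232) 4 313.5 241.5 [0.5327 0.0079 0.04  ]
top (391, 238) 47 383.3 227.7 [ 0.5592 -0.1223  0.025 ]
top (391, 238) 4 390.5 235.5 [ 0.5411 -0.1329  0.04  ]
top (391, 238) 5 395.4 245.2 [ 0.5229 -0.141   0.04  ]
top (460, 244) 22 449.9 230.4 [ 0.5516 -0.2452  0.025 ]
top (460, 244) 31 454.0 235.9 [ 0.541 -0.252  0.025]
top (460, 244) 4 461.5 240.5 [ 0.5292 -0.2608  0.04  ]
top (460, 244) 6 467.5 250.0 [ 0.5115 -0.2702  0.04  ]
side (308, 256) 2 302.5 247.0 [0.5504 0.0096 0.04  ]
side (308, 256) 74 290.5 253.3 [0.5707 0.0118 0.025 ]
side (308, 256) 2 314.5 248.0 [0.5305 0.0076 0.04  ]
side (332, 212) 2 337.5 203.0 [ 0.5218 -0.1407  0.04  ]
side (332, 212) 2 327.5 204.0 [ 0.5393 -0.1327  0.04  ]
side (332, 212) 64 317.5 211.7 [ 0.5566 -0.1252  0.025 ]
side (350, 181) 1 355.0 172.0 [ 0.511  -0.2701  0.04  ]
side (350, 181) 48 337.7 180.5 [ 0.5436 -0.2527  0.025 ]
top man [0.5423 0.0085] 4.723271222915472 5.555043956900625 0.02000782916973765 0.0366931352228236
top man [ 0.532  -0.1368] 23.20596639630854 26.153217899467442 0.01996295128312817 0.03523927232028761
top man [ 0.5202 -0.2652] 29.958400525291648 34.20832654755314 0.019260591063420162 0.03553813927558688
side man [0.5406 0.0087] 6.988574962526909 6.510541358476639 0.020065096869964896 0.03658749705776032
side man [ 0.5309 -0.1364] 22.388019619893324 26.370198106178204 0.01981860936193057 0.03477028029530938
side man [ 0.5189 -0.2639] 29.941798393001722 28.953740609701416 0.019638232957064225 0.035015096650210686
```

```bash
cat >> h.py <<'E'
P={1:(.5415,.0086,6),2:(.5315,-.1366,25),3:(.5195,-.2645,30)}
def quat(deg):
    a=np.radians(deg); y=np.array([np.cos(a),np.sin(a),0]); z=np.array([0,0,-1.]); x=np.cross(y,z)
    return R.from_matrix(np.column_stack([x,y,z])).as_quat()
def best(p,deg):
    c=[]
    for d in(deg,deg+180):
        q=inverse_kinematics(p,quat(d))
        if q is not None: c.append((np.abs(np.array(q)-get_qpos()).max(),d))
    return min(c)[1]
def test(i):
    x,y,d=P[i]; a=np.radians(d); x+=.011*np.cos(a); y+=.011*np.sin(a)
    d=best([x,y,.09],d); q=quat(d)
    env.reach([x,y,.09],q); fingers.set_gripper(.85)
    env.movel([x,y,.007],.12); fingers.set_gripper(0.)
    env.dwell(.2); print(i,'width',get_gripper_width(),get_finger_force(),get_ft_force(),get_time()); return get_gripper_width()
E
python3 - <<'E'
from h import *
w=test(1)
if w>.54:
    fingers.set_gripper(.85); x,y,z=get_ee_pos(); env.movel([x,y,.09],.15)
print(get_time())
cv2.imwrite('pics/s1.png',vision.get_image('side')[100:400,150:550,::-1])
E
```

```text
1 width 4.361799937677366e-05 0.0 [ 0.06521888 -0.46379501  0.43769249] 4.675
4.675
```

View pics/s1.png

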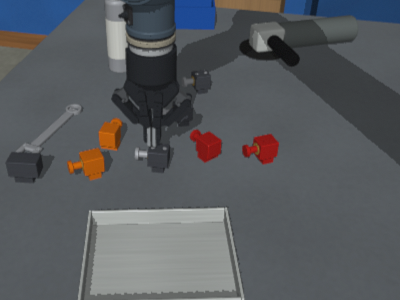

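The side view shows the fingers shut at crop (152,140), with plunger 1 at (152,155) still standing. They missed it, so I'll check where the tool really is.

Run:
```python
from h import *
print(get_ee_pos(),get_tcp_rot(),get_qpos(),get_gripper_width(),P[1]); print(proj('side',get_ee_pos())-[150,100],proj('side',[.5525,.0098,.025])-[150,100])
s=vision.get_image('side')[200:280,260:360,::-1]
t=vision.get_image('top')[180:260,264:364,::-1]
cv2.imwrite('pics/s2.png',cv2.resize(np.hstack([s,t]),None,fx=4,fy=4,interpolation=cv2.INTER_CUBIC))
```

```text
[0.55241866 0.00974101 0.00695501] [ 6.69116126e-01  7.43157862e-01 -2.75953053e-05 -2.32487695e-05] [-1.84634204e-01  7.11074125e-01  1.75070459e+00 -3.63579250e-05
  6.79882393e-01 -2.89364654e-01] -0.0025784123120120863 (0.5415, 0.0086, 6)
[151.55746967 162.68815796] [151.36334894 154.16418656]
```

View pics/s2.png

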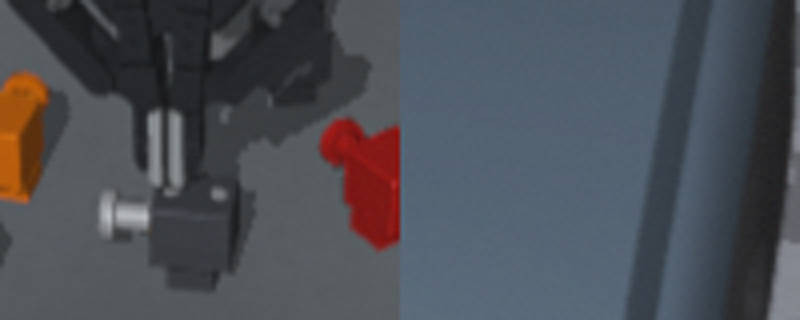

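The plunger's dots haven't moved. The shut fingertips end at about (301,246), on top of the block, although the tool reads z = 7 mm. I'll raise the tool clear and compare tip pixels with the reading.

Run:
```python
from h import *
x,y,z=get_ee_pos(); env.movel([x,y,.09],.15); env.dwell(.2)
p=get_ee_pos();print(p,get_ft_force(),get_time()); u=proj('side',p);g=proj('side',p+[0,0,.019]);print(u,g)
s=vision.get_image('side')[150:300,210:410,::-1]
cv2.imwrite('pics/s3.png',cv2.resize(s,None,fx=4,fy=4,interpolation=cv2.INTER_CUBIC)); print((u-[210,150])*4)
```

```text
[0.55152384 0.00990521 0.08882057] [-0.89889201  0.54236193 -0.44920388] 5.725
[301.42026124 222.36658541] [301.26469259 212.31048503]
[365.68104497 289.46634163]
```

View pics/s3.png

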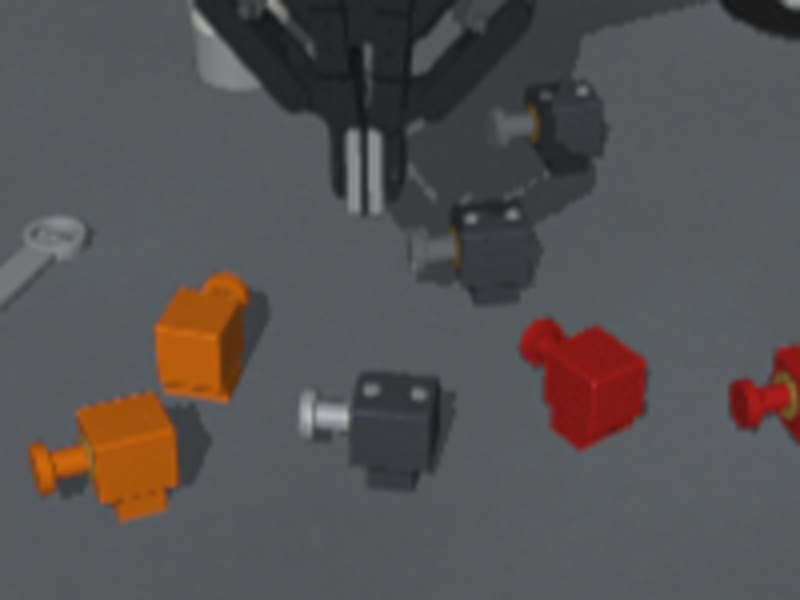

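The tip appears at (301,203) px but the reading puts it at row 222. That fits the real fingertips being about 35 mm higher than the TCP reading. I'll touch the bench at a free spot to get the offset exactly.

Run:
```python
from h import *
q=get_tcp_rot(); env.movel([.52,.085,.09],.2); env.movel([.52,.085,.012],.12); env.dwell(.15)
f0=get_ft_force(); z=.012; print(f0)
while z>-.045:
    z-=.003 if z>-.024 else .0015
    try: env.movel([.52,.085,z],.05)
    except env.MotionError as e: print(e);break
    f=get_ft_force()
    if (f-f0)[2]>4: break
p=get_ee_pos(); print(z,p,get_ft_force(),get_time())
s=vision.get_image('side')[200:300,220:360,::-1]
cv2.imwrite('pics/s4.png',cv2.resize(s,None,fx=5,fy=5,interpolation=cv2.INTER_CUBIC)); print((proj('side',[p[0],p[1],0])-[220,200])*5)
env.movel([.52,.085,.06],.2)
```

```text
[ 0.32759937 -0.56302377  0.01544507]
-0.04050000000000001 [ 0.5201642   0.08502098 -0.03961021] [-1.06646997 -0.27825626  8.51721813] 12.7833
[446.68315535 490.04740368]
```

View pics/s4.png

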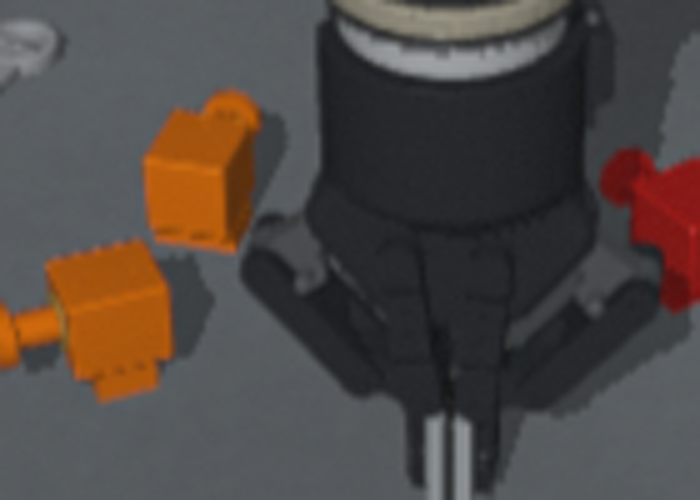

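Contact came at a reading of about -0.040, so the true fingertips are 39.5 mm above the reading; x and y agree. I'll correct z and repeat the test.

```bash
sed -i 's/\[x,y,\.09\]/[x,y,.055]/g; s/\[x,y,\.007\],\.12/[x,y,-.0365],.12/' h.py
python3 - <<'E'
from h import *
for i in (1,2,3):
    w=test(i)
    if w<.54: break
    fingers.set_gripper(.85); x,y,z=get_ee_pos(); env.movel([x,y,.055],.2)
print(get_time(),get_ee_pos())
E
```

```text
1 width 0.5910913226935256 61.9414222240448 [-3.98556645 -1.73205154 10.10129685] 16.0417
2 width 0.5960419205829116 61.84505760669708 [-5.44055861 -3.6734746  10.68583172] 19.2917
3 width 0.45315347706446274 61.62812411785126 [-7.45633123 -3.3271719  11.71157734] 22.55
22.55 [ 0.52774649 -0.26067298 -0.03387318]
```

Plunger 3 is the tired one (width 0.453 against 0.59 for the others). Next: lift, carry and check.

Run:
```python
from h import *
x,y,z=get_ee_pos(); q=get_tcp_rot()
env.movel([x,y,z+.02],.08); env.dwell(.1); print(get_gripper_width(),get_ft_force())
env.movel([x,y,z+.085],.12)
env.movel([.488,.213,z+.085],.15); env.dwell(.3)
print(get_gripper_width(),get_finger_force(),get_ft_force(),get_ee_pos(),get_tcp_rot(),get_qpos(),get_time())
s=vision.get_image('side')[170:420,150:450,::-1]
cv2.imwrite('pics/s5.png',cv2.resize(s,None,fx=2.4,fy=2.4,interpolation=cv2.INTER_CUBIC))
```

```text
0.4528797988442496 [-0.62773822  0.76669867 -2.62196717]
0.44929468670624784 60.51344633102417 [ 0.43241432 -0.374957   -2.83241958] [0.48803351 0.21289941 0.05113378] [ 5.00093594e-01  8.65971361e-01 -1.35111689e-07 -2.34756612e-06] [ 2.01339265e-01  6.17677416e-01  1.78294089e+00  4.31314732e-06
  7.40978036e-01 -3.22046541e-01] 27.3917
```

View pics/s5.png

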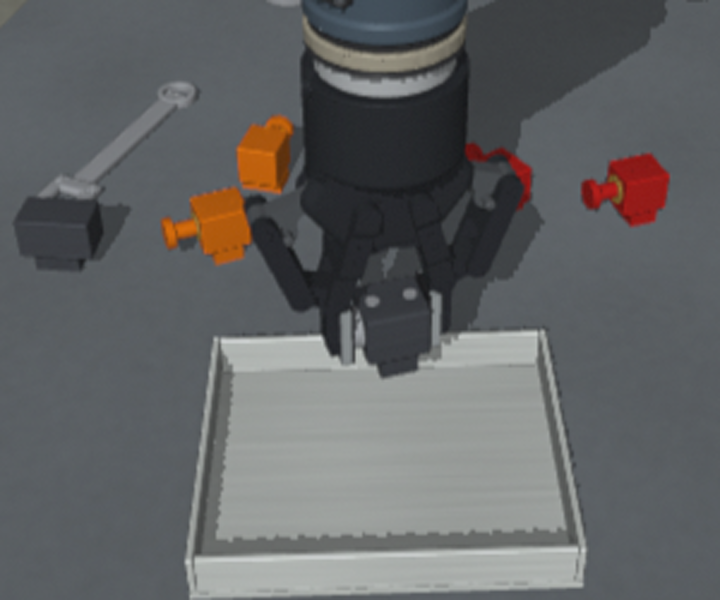

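The tired plunger is held at about (395,325) in the crop, pin in and close to upright, over the tray's far half in the image because it is still raised. Lowering it to contact, then letting go.

Run:
```python
from h import *
x,y,z=get_ee_pos(); env.movel([x,y,z-.076],.1); env.dwell(.2); f0=get_ft_force()[2]; print(f0,get_gripper_width())
c=z-.076
for k in range(10):
    c-=.001; env.movel([x,y,c],.03); f=get_ft_force()[2]
    if f-f0>4: break
print(k,f,get_ee_pos(),get_time())
fingers.set_gripper(.85); env.dwell(.2); print(get_gripper_width(),get_ft_force())
env.movel([x,y,.06],.1); env.reach([.45,-.25,.2],get_tcp_rot()); env.dwell(.3); print(get_time())
vision_=[vision.get_image('side')[140:440,210:410,::-1],vision.get_image('top')[180:360,140:480,::-1]]
a=cv2.resize(vision_[0],(400,600));b=cv2.resize(vision_[1],(400,212)); 
cv2.imwrite('pics/s6.png',np.hstack([a,np.vstack([b,np.zeros((388,400,3),np.uint8)])]))
```

```text
-2.8215474417304947 0.45001258493563384
5 5.703191608098566 [ 0.48815423  0.21296392 -0.02989185] 30.05
0.8524659361775855 [ 0.79861952 -0.61137663 -0.16667481]
33.8
```

View pics/s6.png

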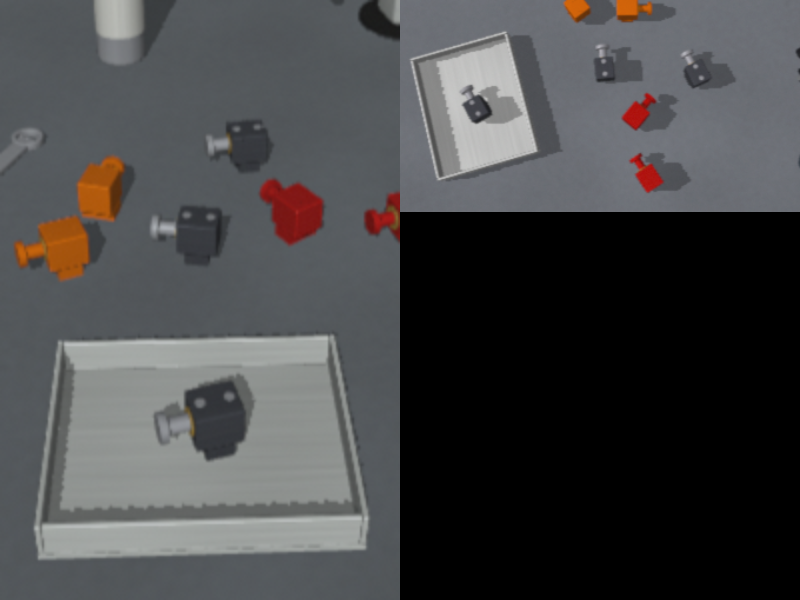

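The plunger sits mid-tray with its pin out, and both good ones stand where they began. A quick numeric check of uprightness from the screw dots, then hand in.

Run:
```python
from h import *
for n in('top','side'):
    im=vision.get_image(n); g=cv2.cvtColor(im,cv2.COLOR_RGB2GRAY)
    u=proj(n,[.488-.0,.213,.044]).astype(int); x0,y0=u-22; s=g[y0:y0+44,x0:x0+44].astype(int)
    dark=cv2.morphologyEx((s<90).astype(np.uint8),cv2.MORPH_CLOSE,np.ones((5,5)))
    dark=cv2.erode(dark,np.ones((3,3)))
    k,l,st,ce=cv2.connectedComponentsWithStats(((s>95)&(dark>0)).astype(np.uint8))
    for z in (.044,):
        for i in range(1,k):print(n,st[i][4],ce[i]+[x0,y0],np.round(ray(n,ce[i]+[x0,y0],z),4))
```

```text
top 13 [200.53846154 266.61538462] [0.4895 0.2138 0.044 ]
top 16 [205.6875 275.875 ] [0.4724 0.2038 0.044 ]
side 3 [330. 336.] [0.4636 0.1984 0.044 ]
side 15 [324.13333333 337.8       ] [0.4704 0.2034 0.044 ]
side 14 [309.5        341.28571429] [0.4877 0.2138 0.044 ]
side 2 [329.5 361. ] [0.4553 0.2403 0.044 ]
```

```bash
python3 -c "
from station import *
print(get_joint_velocities().max(),get_time()); print(order.hand_in())"
```

```text
0.0016777767249373467 34.0
the job is handed in; nothing more can be done
None
```

I found the tired plunger by squeezing all three, carried it squeezed into the tray and let go of it there upright; the two good ones still stand in place, and the job was handed in at 34 s (no verdict was returned).

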